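Draw the unlock pattern on the desk tablet

TASK

Unlock the tablet on the desk by drawing its pattern on the 3 by 3 dots with one fingertip, or the fingers held together: touch the top left dot, draw down through the middle one to the bottom left dot, then across through the bottom centre dot to the bottom right dot, in one light stroke without coming off the glass or touching any other dot, and then take the hand clear. Read the dots with the home button at the bottom, on the robot's side. Only touch the screen: do not press hard, do not lift or push the tablet along, and leave everything lying on and round it where it is.

Things in the scene. Friction and masses are not known exactly. Their poses are not given: they have to be found in the camera images.
- tablet: tablet in a soft grey foam case, 288 (x) x 219 (y) x 18 mm, 0.9 kg, loose, flat on the desk, screen up; origin: centre of its underside. +x points to its top end (tiny camera and earpiece slot), -x to the bottom end (round home button, always on the robot's side), +y to its left edge as read from the home button. Rim 2 mm above the glass
- glass (a point): centre of the glass, 248 x 179 mm, on its upper surface (16 mm above the desk); axes as tablet, z up. The glass is one flat sheet; nothing on it is raised except the eraser
- slab (a joint): how far the glass has sunk into the foam, m: 0 untouched, at most 0.004. The foam gives 2.5 N per mm after a first 0.4 N (about 5 N at 2 mm, 10 N at the 4 mm stop, rigid beyond), and springs back. The whole glass sinks level
- dot_t_l: unlock dot, top row, left column: flat pale disc 14 mm across on the screen; origin at its centre on the glass surface. Dots are 55 mm apart, 3 x 3, rows along the tablet's y, top row nearest the camera end; the centre dot is 15 mm from the glass centre towards the home button
- dot_t_c: unlock dot, top row, centre column: flat pale disc 14 mm across on the screen; origin at its centre on the glass surface. Dots are 55 mm apart, 3 x 3, rows along the tablet's y, top row nearest the camera end; the centre dot is 15 mm from the glass centre towards the home button
- dot_t_r: unlock dot, top row, right column: flat pale disc 14 mm across on the screen; origin at its centre on the glass surface. Dots are 55 mm apart, 3 x 3, rows along the tablet's y, top row nearest the camera end; the centre dot is 15 mm from the glass centre towards the home button
- dot_m_l: unlock dot, middle row, left column: flat pale disc 14 mm across on the screen; origin at its centre on the glass surface. Dots are 55 mm apart, 3 x 3, rows along the tablet's y, top row nearest the camera end; the centre dot is 15 mm from the glass centre towards the home button
- dot_m_c: unlock dot, middle row, centre column: flat pale disc 14 mm across on the screen; origin at its centre on the glass surface. Dots are 55 mm apart, 3 x 3, rows along the tablet's y, top row nearest the camera end; the centre dot is 15 mm from the glass centre towards the home button
- dot_m_r: unlock dot, middle row, right column: flat pale disc 14 mm across on the screen; origin at its centre on the glass surface. Dots are 55 mm apart, 3 x 3, rows along the tablet's y, top row nearest the camera end; the centre dot is 15 mm from the glass centre towards the home button
- dot_b_l: unlock dot, bottom row, left column: flat pale disc 14 mm across on the screen; origin at its centre on the glass surface. Dots are 55 mm apart, 3 x 3, rows along the tablet's y, top row nearest the camera end; the centre dot is 15 mm from the glass centre towards the home button
- dot_b_c: unlock dot, bottom row, centre column: flat pale disc 14 mm across on the screen; origin at its centre on the glass surface. Dots are 55 mm apart, 3 x 3, rows along the tablet's y, top row nearest the camera end; the centre dot is 15 mm from the glass centre towards the home button
- dot_b_r: unlock dot, bottom row, right column: flat pale disc 14 mm across on the screen; origin at its centre on the glass surface. Dots are 55 mm apart, 3 x 3, rows along the tablet's y, top row nearest the camera end; the centre dot is 15 mm from the glass centre towards the home button
- between_1: plain spot of the glass (no mark) midway between the dot of the top row, left column and that of the middle row, left column, on the glass surface
- between_2: plain spot of the glass (no mark) midway between the dot of the middle row, left column and that of the bottom row, left column, on the glass surface
- between_3: plain spot of the glass (no mark) midway between the dot of the bottom row, left column and that of the bottom row, centre column, on the glass surface
- between_4: plain spot of the glass (no mark) midway between the dot of the bottom row, centre column and that of the bottom row, right column, on the glass surface
- eraser: small white eraser in a card sleeve, 20 x 45 x 12 mm, lying on the upper right part of the glass, beyond the top row of dots; origin under its centre
- stylus: white stylus, 164 mm long, 9 mm thick, lying on the desk along the right edge of the case; origin under its centre
- notes: pad of sticky notes 76 x 76 x 14 mm on the desk beside the left edge of the case; origin under its centre
- pen_cup: cup 80 mm across, 98 mm high, with pens standing up to 150 mm, on the left; origin under its centre
- tape_dispenser: black tape dispenser 60 x 140 x 80 mm, on the right; origin under its centre
- stapler: stapler 140 x 34 x 60 mm, on the right; origin under its centre
- remote: remote control 165 x 46 x 20 mm, on the left; origin under its centre

How it is judged:
On the way, in this order (a step that is already met when the one before it is completed fails the run):
1. the fingertip touches the dot of the top row, left column (contact force between the fingers and dot_t_l above 0.1 N), for 0.02 s.
2. the fingertip is on the glass midway to the dot of the middle row, left column (contact force between the fingers and between_1 above 0.1 N), for 0.02 s.
3. the fingertip touches the dot of the middle row, left column (contact force between the fingers and dot_m_l above 0.1 N), for 0.02 s.
4. the fingertip is on the glass midway to the dot of the bottom row, left column (contact force between the fingers and between_2 above 0.1 N), for 0.02 s.
5. the fingertip touches the dot of the bottom row, left column (contact force between the fingers and dot_b_l above 0.1 N), for 0.02 s.
6. the fingertip is on the glass midway to the dot of the bottom row, centre column (contact force between the fingers and between_3 above 0.1 N), for 0.02 s.
7. the fingertip touches the dot of the bottom row, centre column (contact force between the fingers and dot_b_c above 0.1 N), for 0.02 s.
8. the fingertip is on the glass midway to the dot of the bottom row, right column (contact force between the fingers and between_4 above 0.1 N), for 0.02 s.
9. the fingertip touches the dot of the bottom row, right column (contact force between the fingers and dot_b_r above 0.1 N), for 0.02 s.
At the end, for the whole second after the job is handed in: The five pattern dots and the glass between them were touched in order. The tablet lies at rest, flat (within 6 mm, 0.03 rad) and within 30 mm of its start, the glass sprung back (sunk under 0.5 mm); everything on and round it is within 35 mm of its start (value of joint slab below 0.0005 m and height (world z) of tablet below 0.006 m and angle between tablet's own z axis and vertical below 0.03 rad and distance of tablet from where it was at the start of the episode below 0.03 m and linear speed of tablet below 0.01 m/s and distance of each of eraser, stylus, notes, pen_cup, tape_dispenser, stapler, remote from where it was at the start of the episode below 0.035 m).
It fails at once if a dot outside the pattern is touched (contact force between the fingers and dot_t_c above 0.1 N or contact force between the fingers and dot_t_r above 0.1 N or contact force between the fingers and dot_m_c above 0.1 N or contact force between the fingers and dot_m_r above 0.1 N).
It fails at once if the fingertip comes off the glass midway between two dots of the pattern (closed fingertips over the midway spot, less than 8 mm above the glass, without touching it) (value of joint slab below 0.0001 m and z of the grasp point in the frame of glass below 0.027 m and (horizontal distance between the grasp point and between_1 below 0.01 m or horizontal distance between the grasp point and between_2 below 0.01 m or horizontal distance between the grasp point and between_3 below 0.01 m or horizontal distance between the grasp point and between_4 below 0.01 m)).
It fails at once if the fingers press on the tablet with more than 30 N (contact force between the fingers and tablet above 30 N).
It fails at once if the tablet is lifted or tipped, or pushed more than 30 mm (height (world z) of tablet above 0.012 m or angle between tablet's own z axis and vertical above 0.12 rad or distance of tablet from where it was at the start of the episode above 0.03 m).
It fails at once if one of the things lying about is picked up or shifted more than 35 mm (distance of any of eraser, stylus, notes, pen_cup, tape_dispenser, stapler, remote from where it was at the start of the episode above 0.035 m).
It also fails if it takes over 43 s, if anything falls off the work surface, if the arm or the gripper's body presses on something with over 40 N, if the wrist force passes 120 N, or if a joint passes its speed limit or range.

ROBOT

A 7-joint arm with a two-finger parallel gripper is mounted at the origin on the work surface. World frame = base frame: x ahead of the robot, y to its left, z up, the work surface at z = 0. Lengths are in m, angles in rad, forces in N, time in s.
With the tool pointing down it reaches from about 0.35 to 0.9 m from the base axis. Payload 19.9 kg.
Tool frame: the origin (TCP) lies where the fingers leave the gripper's body, on its centre line; the fingertips stand manip.tips_ahead ahead of it and the grasp point (between the pads) lies 78 mm ahead of it (manip.tips_ahead is the distance from the TCP to the fingertips, in m); z points along the fingers, y is the line along which they close (so a half turn about z gives the same grasp; the last joint's range is limited). The gripper opens to 94 mm and grips with 3 to 60 N. Pads are 16 mm wide; open, the fingers measure 119 mm over their backs; the gripper's body (75 mm by 177 mm) begins 78 mm behind the grasp point.
Start: joints at [1.137, 0.417, -0.01, 1.614, 0.005, 1.111, -0.053], TCP at [0.239, -0.577, 0.303] pointing down, gripper open.
Joint ranges: [-2.81, 2.81], [-0.39, 2.02], [-1.27, 1.25], [0.06, 2.57], [-1.19, 4.33], [0.19, 2], [-2.82, 2.82]. Speed limits (rad/s): [1.89, 1.89, 2.39, 2.39, 3.01, 3.01, 3.01].

INTERFACE

Orientations are given as a 3x3 rotation matrix whose columns are the frame's x, y, z axes.
In Python, from plant import manip, capture, camera_info, ticket, nets gives the robot as it stands.
- The arm moves only by the tool carry_out, never from a script. Its argument "steps" is one flat list of numbers, 7 for each row, row after row: the shift along the tool's x, y, z in mm, then the turn, a rotation vector about the tool's x, y, z in degrees, then the closure, from 0 (fully open) to 1 (shut). In form: [x, y, z, rx, ry, rz, fingers, x, y, z, rx, ry, rz, fingers, ...]. A call has exactly 10 rows; each row shifts and turns the commanded pose from where the row before left it, along the tool's axes as they then stand; what a row does not reach is not made up. A row lasts 1/8 s, in which the tool goes at most 62.5 mm and 10.7 degrees, less where a joint would pass 70% of its speed; a pose out of reach is approached as far as the arm can. A call with a gripper value outside its range is refused whole. The fingers move at their own pace and stop on an object; the grip force is fixed at half the most. Time passes only in rows, so rows that do not move let the fingers close, or fill a call up. It gives the time, the measured TCP pose, the force, the opening and the grip force at its end, in the units of the state.
- manip.get_obs(): the state, without advancing time (a new reading comes with each control period).
- capture(name): name is "scene" or "side" or "wrist"; returns the picture (420x560x3 uint8, red, green, blue); there is no depth.
- camera_info(name): a dict with "vfov" (degrees; the focal length in pixels is half the picture's height over the tangent of half this angle, whatever the lens; pixels are square), "cx", "cy" (the principal point, pixels), "k1" (the pictures are not rectified: a ray, as slopes to the right and down, at radius r is drawn at 1 + k1 r^2 times it, then the intrinsics apply), "R" (3x3) and "t" (3): a world point X has camera coordinates R X + t; the wrist camera has in their place "hand_eye" (4x4, takes a point from camera to tool coordinates, whose origin is the TCP and whose axes are the flange's). Camera axes: x right, y down, z forward; pixel columns grow to the right and rows downward; lengths in m; the calibration is good to about 2 mm. A picture is of the moment at which its call begins: read the wrist's pose just before it. camera_info takes no time and is no camera call.
- ticket.job_done(): hands the job in; it is judged then, once.
Trained networks look in the newest picture that a camera, given by its name, has taken for a name from the list of things; names that differ only in an ending like _2 or _b are one class to them, and where a whole thing is asked for, a point or a joint stands for the part that bears it (a point fixed in the world has none). Each returns a list of dicts, best first, with "p" (0 to 1); they miss things now and then, are a little off and sometimes report something else, mostly with a low value. They report only what shows in the picture. A call takes as long as a camera call.
- nets.boxes_of(query, camera): "uv" ([column, row] in pixels, amid what is visible of it).
The state is a dict: "clock": time; "qpos": joint angles; "joint_velocities": joint speeds; "joint_torque": joint torques, N m; "ee_pos": TCP position; "eef_rot": TCP orientation; "ft_force": force on the tool from outside, world axes, zero at the start; "torque": the same for the moment, N m; "gripper_width": opening from 0.0 (shut) to 1.0 (fully open); "gripper_force": force on a finger pad.
Only numpy, scipy, OpenCV 4.12 (cv2) and the standard library are available. Lean on these libraries where they do the work, as an engineer would, in place of code of your own. Each camera call takes 0.05 s, during which the arm holds its last target. There are 200 camera calls.

## Working session

There is one attempt and no reset: what is moved stays moved. The work goes in short steps, Python scripts to look and compute and a tool call to move; the robot and the scene stay as the last step left them, time stands still between calls to the robot, and variables do not carry over. Pictures are saved under pics/ and viewed, at most 10 in all, crops included, and the job is handed in when it is done.

Besides the shell and the picture viewer there is one more tool, called after "Emit:" as name(argument=value, ...) on one line, values as JSON. carry_out: Moves the arm, as the interface text tells. Its arguments: {"type":"object","properties":{"steps":{"type":"array","items":{"type":"number"}}},"required":["steps"]}

```bash
mkdir -p pics; ls
python3 - <<'E'
from plant import manip, capture, camera_info, nets
import cv2, numpy as np
np.set_printoptions(precision=4,suppress=True)
o=manip.get_obs(); print(o, manip.tips_ahead)
for n in ("scene","side","wrist"):
    print(n,camera_info(n))
    im=capture(n); cv2.imwrite(f"pics/{n}0.png",im[:,:,::-1])
im=[cv2.imread(f"pics/{n}0.png") for n in("scene","side")]
E
```

```text
pics
{'clock': 0.0, 'qpos': array([ 1.1365,  0.4179, -0.0103,  1.6142,  0.0047,  1.1107, -0.053 ]), 'joint_velocities': array([-0.0001,  0.0002, -0.0007, -0.0007,  0.0013,  0.0005,  0.0016]), 'joint_torque': array([ -0.0022, -85.1259,   0.6375, -42.5994,  -0.049 ,   0.0186,
         0.0001]), 'ee_pos': array([ 0.2391, -0.5772,  0.302 ]), 'eef_rot': array([[ 0.9238,  0.3828, -0.0006],
       [ 0.3828, -0.9238,  0.0011],
       [-0.0001, -0.0012, -1.    ]]), 'ft_force': array([ 0.1785,  0.6503, -0.0392]), 'torque': array([0.0014, 0.0171, 0.0353]), 'gripper_force': 0.0, 'gripper_width': 0.9989092236314222} 0.0972
scene {'vfov': 43.31089897123266, 'cx': 281.071703225743, 'cy': 216.40922017647276, 'k1': -0.1389009796115309, 'R': array([[-0.7668,  0.6418,  0.0122],
       [ 0.3609,  0.4467, -0.8187],
       [-0.5309, -0.6233, -0.5742]]), 't': array([ 0.387 , -0.1889,  1.7526])}
side {'vfov': 47.33267235396289, 'cx': 276.43732077278804, 'cy': 206.4023955241371, 'k1': 0.0525959169028103, 'R': array([[-0.9931, -0.1169, -0.0001],
       [-0.0798,  0.6782, -0.7305],
       [ 0.0855, -0.7255, -0.6829]]), 't': array([0.5664, 0.0445, 1.4185])}
wrist {'vfov': 66.89334621731021, 'cx': 277.1759931150974, 'cy': 210.0855915879529, 'k1': -0.03826000962141944, 'hand_eye': array([[-0.001 , -0.9718, -0.2357,  0.0679],
       [ 1.    , -0.0011,  0.0001,  0.0012],
       [-0.0004, -0.2357,  0.9718, -0.0819],
       [ 0.    ,  0.    ,  0.    ,  1.    ]])}
```

View pics/scene0.png

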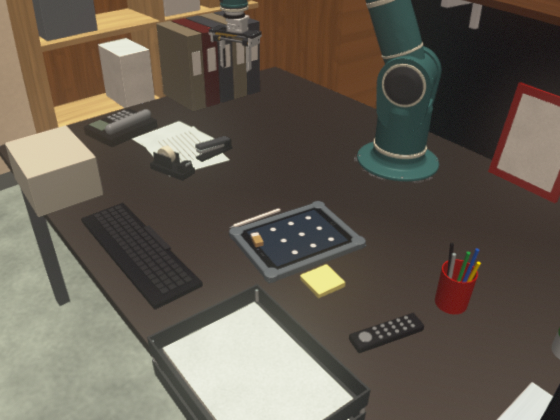

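The scene picture shows the tablet at about (297,238). Its top end, with the eraser at (257,240), points to image left; the notes are at (323,280) and the stylus at (257,217).

```bash
cat > h.py <<'E'
import numpy as np, cv2
from plant import manip, capture, camera_info, nets
np.set_printoptions(precision=4,suppress=True)
def pose(name,o=None):
    c=camera_info(name)
    if name=="wrist":
        o=o or manip.get_obs(); T=np.eye(4); T[:3,:3]=o['eef_rot']; T[:3,3]=o['ee_pos']
        M=np.linalg.inv(T@np.array(c['hand_eye'])); R,t=M[:3,:3],M[:3,3]
    else: R,t=np.array(c['R']),np.array(c['t'])
    f=210/np.tan(np.radians(c['vfov']/2))
    K=np.array([[f,0,c['cx']],[0,f,c['cy']],[0,0,1]]); return K,np.array([c['k1'],0,0,0.]),R,t
def to_plane(uv,z,P):
    K,d,R,t=P
    n=cv2.undistortPoints(np.array(uv,float).reshape(-1,1,2),K,d).reshape(-1,2)
    D=np.c_[n,np.ones(len(n))]@R; C=-R.T@t
    return C+D*((z-C[2])/D[:,2])[:,None]
def project(X,P):
    K,d,R,t=P
    return cv2.projectPoints(np.array(X,float).reshape(-1,1,3),cv2.Rodrigues(R)[0],t,K,d)[0].reshape(-1,2)
E
python3 - <<'E'
from h import *
for n in("scene","side"):
    P=pose(n)
    for q,z in(("dot_m_c",.016),("tablet",.01),("eraser",.022),("stylus",.005),("notes",.007),("pen_cup",.05),("tape_dispenser",.04),("stapler",.03),("remote",.01)):
        r=nets.boxes_of(q,n)
        for x in r[:12]:
            if x['p']>.2: print(n,q,round(x['p'],2),np.array(x['uv']),to_plane([x['uv']],z,P)[0])
print(manip.get_obs()['clock'])
E
```

```text
scene dot_m_c 0.71 [256.7 236.6] [0.6348 0.0566 0.016 ]
scene tablet 0.87 [294.9 242.4] [0.5687 0.1318 0.01  ]
scene eraser 0.28 [319.7 281.2] [0.631  0.2902 0.022 ]
scene stylus 0.43 [253.7 216.4] [ 0.5759 -0.0332  0.005 ]
scene notes 0.97 [319.3 279.3] [0.615 0.273 0.007]
scene pen_cup 0.6 [456.7 283.2] [0.4176 0.5169 0.05  ]
scene tape_dispenser 0.63 [171.2 167.2] [ 0.6429 -0.3618  0.04  ]
scene stapler 0.91 [210.9 149.1] [ 0.472  -0.3998  0.03  ]
scene remote 0.85 [382.6 331.7] [0.6277 0.4835 0.01  ]
side tablet 0.83 [280.4 233.4] [0.5444 0.1229 0.01  ]
side eraser 0.45 [246.8 218.2] [0.6473 0.0849 0.022 ]
side stylus 0.46 [286.3 200.6] [ 0.5424 -0.0229  0.005 ]
side pen_cup 0.78 [313.8 359.6] [0.4272 0.5258 0.05  ]
side tape_dispenser 0.6 [273.3 126.7] [ 0.6249 -0.3683  0.04  ]
side stapler 0.57 [323.2 127.6] [ 0.448  -0.3982  0.03  ]
side remote 0.78 [232.3 345.4] [0.615  0.4896 0.01  ]
1.05
```

View pics/side0.png

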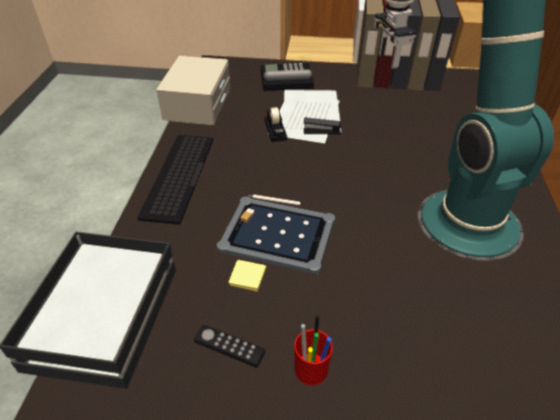

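The side picture agrees: tablet at about (280,233), near (0.55, 0.125), with its top end away from the robot. I'll move over it with the fingers shut for a wrist view.

Emit:
carry_out(steps=[15, -14, 0, 0, 0, 0, 1, 28, -27, 0, 0, 0, 0, 1, 30, -28, 0, 0, 0, 0, 1, 30, -28, 0, 0, 0, 0, 1, 30, -28, 0, 0, 0, 0, 1, 30, -28, 0, 0, 0, 0, 1, 30, -28, 0, 0, 0, 0, 1, 30, -28, 0, 0, 0, 0, 1, 30, -28, 0, 0, 0, 0, 1, 30, -28, 0, 0, 0, 0, 1])

```text
clock: 2.3
ee_pos: [0.3994, -0.222, 0.3028]
eef_rot: [[0.924, 0.383, 0.0], [0.383, -0.924, -0.0], [0.0, 0.0, -1.0]]
ft_force: [0.9, -1.1, -0.3]
gripper_width: 0.009
gripper_force: 0.0
```

Emit:
carry_out(steps=[30, -28, 0, 0, 0, 0, 1, 30, -28, 0, 0, 0, 0, 1, 30, -28, 0, 0, 0, 0, 1, 30, -28, 0, 0, 0, 0, 1, 30, -28, 0, 0, 0, 0, 1, 30, -28, 0, 0, 0, 0, 1, 30, -28, 0, 0, 0, 0, 1, 30, -29, 0, 0, 0, 0, 1, 20, -19, 0, 0, 0, 0, 1, 10, -10, 0, 0, 0, 0, 1])

```text
clock: 3.55
ee_pos: [0.551, 0.1157, 0.3026]
eef_rot: [[0.923, 0.385, -0.0], [0.385, -0.923, 0.0], [-0.0, -0.0, -1.0]]
ft_force: [-0.9, -0.0, -0.5]
gripper_width: 0.006
gripper_force: 0.0
```

```bash
cat > look.py <<'E'
from h import *
import sys
o=manip.get_obs(); P=pose("wrist",o); im=capture("wrist")[:,:,::-1].copy(); cv2.imwrite(f"pics/{sys.argv[1]}.png",im)
print(o['clock'],o['ee_pos'],o['eef_rot'],o['gripper_width'],o['ft_force'],o['qpos'])
for q,z in(("dot_m_c",.016),("tablet",.017),("eraser",.022),("stylus",.005),("notes",.007)):
    for x in nets.boxes_of(q,"wrist")[:14]:
        if x['p']>.15: print(q,round(x['p'],2),np.array(x['uv']),to_plane([x['uv']],z,P)[0])
E
python3 look.py wrist1
```

```text
3.55 [0.551  0.1157 0.3026] [[ 0.923   0.3848 -0.0002]
 [ 0.3848 -0.923   0.0002]
 [-0.0001 -0.0002 -1.    ]] 0.006262793756728188 [-0.8594 -0.0099 -0.5483] [ 0.1315  0.3441 -0.4864  1.7578  0.1792  1.0838 -1.5908]
tablet 0.97 [276.5 169.6] [0.5759 0.1256 0.017 ]
eraser 0.82 [347.8 130.7] [0.6468 0.0693 0.022 ]
stylus 0.89 [392.  213.9] [ 0.5792 -0.0279  0.005 ]
notes 0.91 [160.8  82.8] [0.6154 0.283  0.007 ]
```

View pics/wrist1.png

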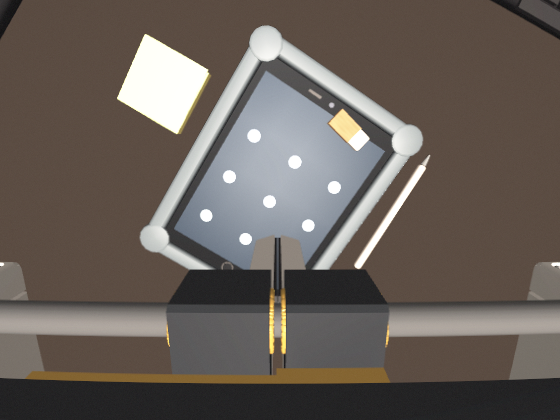

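The wrist view shows the dots clearly: top row (254,136), (295,162), (334,187); left column (229,177), (206,215); bottom centre (245,239). Home button is at (228,267), eraser at (348,130), and the bottom right dot is hidden behind the fingers. Next I'll fit the grid.

```bash
cat > fit.py <<'E'
from h import *
from scipy.optimize import least_squares
# grid, tablet axes rel. to glass centre: (x,y) ; rows t,m,b ; columns l,c,r
G=np.array([[r*.055-.015,c*.055,] for r in(1,0,-1) for c in(1,0,-1)])
names=[a+b for a in"tmb" for b in"lcr"]
def centroid(im,uv):
    g=cv2.cvtColor(im,cv2.COLOR_BGR2GRAY); _,b=cv2.threshold(g,190,255,0)
    n,l,s,c=cv2.connectedComponentsWithStats(b); k=np.argmin(np.hypot(*(c[1:]-uv).T))+1
    return c[k],s[k,4]
def grid(p): 
    c,s=np.cos(p[2]),np.sin(p[2]); return G@np.array([[c,s],[-s,c]])+p[:2]
E
python3 - <<'E'
from fit import *
im=cv2.imread("pics/wrist1.png"); P=pose("wrist")
px=[(254,136),(295,162),(334,187),(229,177),(269,202),(308,225),(206,215),(245,239)]
c=[centroid(im,p) for p in px]; print([(x[0].round(1),x[1]) for x in c])
X=to_plane([x[0] for x in c],.016,P)[:,:2]
r=least_squares(lambda p:(grid(p)[:8]-X).ravel(),[.55,.12,0]); print("glass",r.x,np.degrees(r.x[2]),"res mm",np.abs(r.fun).max()*1e3)
for n,g in zip(names,grid(r.x)): print(n,g)
print("spacing",np.linalg.norm(X[0]-X[6]),np.linalg.norm(X[0]-X[2]))
# cross-check in fixed cameras
Y=np.c_[grid(r.x),np.full(9,.016)]
for n in("scene","side"):
    Q=pose(n); im=cv2.imread(f"pics/{n}0.png"); u=project(Y,Q); cc=np.array([centroid(im,p)[0] for p in u])
    q=to_plane(cc,.016,Q)[:,:2]; e=q-Y[:,:2]; print(n,(e*1e3).round(1).tolist())
    s=least_squares(lambda p:(grid(p)-q).ravel(),r.x,loss="soft_l1",f_scale=.002); print(s.x)
E
```

```text
[(array([253.6, 135.5]), np.int32(159)), (array([294.3, 161.5]), np.int32(158)), (array([333.9, 186.9]), np.int32(138)), (array([229. , 176.3]), np.int32(142)), (array([269., 201.]), np.int32(141)), (array([307.8, 225.1]), np.int32(128)), (array([205.8, 215. ]), np.int32(127)), (array([245.1, 238.5]), np.int32(125))]
glass [ 0.553   0.1135 -0.1747] -10.007236068822394 res mm 0.2565595515967578
tl [0.602  0.1607]
tc [0.5924 0.1066]
tr [0.5828 0.0524]
ml [0.5478 0.1703]
mc [0.5382 0.1161]
mr [0.5287 0.062 ]
bl [0.4936 0.1799]
bc [0.4841 0.1257]
br [0.4745 0.0715]
spacing 0.11004353560461799 0.11026423025010952
scene [[-1.5, 5.1], [-1.7, 4.4], [-1.6, 4.1], [-2.2, 3.6], [-1.9, 4.7], [-1.5, 4.1], [-2.2, 3.5], [-2.6, 3.7], [-1.0, 4.4]]
[ 0.5512  0.1178 -0.1687]
side [[0.8, 4.3], [2.0, 5.0], [1.4, 4.5], [1.4, 4.0], [0.5, 4.3], [1.2, 4.2], [0.7, 4.7], [1.6, 4.5], [1.8, 3.8]]
[ 0.5543  0.118  -0.1712]
```

The grid fit is good to 0.3 mm. The fixed cameras differ by about 4 mm in y, so I'll take a 2 mm compromise and check it at the hover. Now I'll align the tool with the tablet and hover about 25 mm above the top left dot.

Emit:
carry_out(steps=[0, 0, 0, 0, 0, 8, 1, 0, 0, 0, 0, 0, 8.5, 1, 0, 0, 0, 0, 0, 8.5, 1, 0, 0, 0, 0, 0, 7.6, 1, 8.4, -11, 25, 0, 0, 0, 1, 8.4, -11, 40, 0, 0, 0, 1, 8.4, -11, 40, 0, 0, 0, 1, 8.4, -11, 35, 0, 0, 0, 1, 8.4, -11, 25, 0, 0, 0, 1, 0, 0, 0, 0, 0, 0, 1])

```text
clock: 5.1
ee_pos: [0.6018, 0.16, 0.1361]
eef_rot: [[0.984, -0.176, -0.003], [-0.176, -0.984, -0.001], [-0.003, 0.001, -1.0]]
ft_force: [0.2, 0.6, 0.3]
gripper_width: 0.007
gripper_force: 0.0
```

Run:
```python
from fit import *
o=manip.get_obs(); print(o['clock'],o['ee_pos'],o['eef_rot'],o['ft_force'],o['qpos'])
tip=o['ee_pos']+o['eef_rot']@[0,0,manip.tips_ahead]; print("tip",tip)
T=[]
for n in("scene","side"):
    P=pose(n); im=capture(n)[:,:,::-1].copy(); u=project([tip],P)[0]; print(n,u)
    x,y=u.round().astype(int); c=im[y-50:y+50,x-65:x+65]; c=cv2.resize(c,None,fx=6,fy=6,interpolation=2)
    cv2.drawMarker(c,(int((u[0]-x+65.5)*6),int((u[1]-y+50.5)*6)),(0,0,255),0,20,1)
    print(x-65,y-50); T.append(c)
cv2.imwrite("pics/hov_a.png",T[0]);cv2.imwrite("pics/hov_b.png",T[1])
```

```text
5.1 [0.6018 0.16   0.1361] [[ 0.9845 -0.1756 -0.0029]
 [-0.1756 -0.9845 -0.0005]
 [-0.0027  0.001  -1.    ]] [0.1632 0.5556 0.3377] [-0.0641  0.6321 -0.3316  1.7274  0.2633  0.829  -2.263 ]
tip [0.6015 0.16   0.0389]
scene [292.7066 243.7489]
228 194
side [258.4754 234.0712]
193 184
```

View pics/hov_a.png

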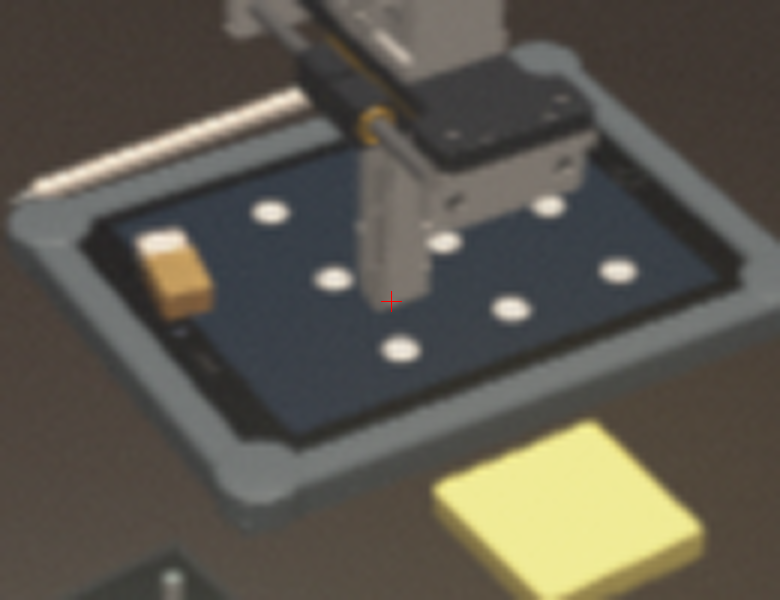

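View pics/hov_b.png

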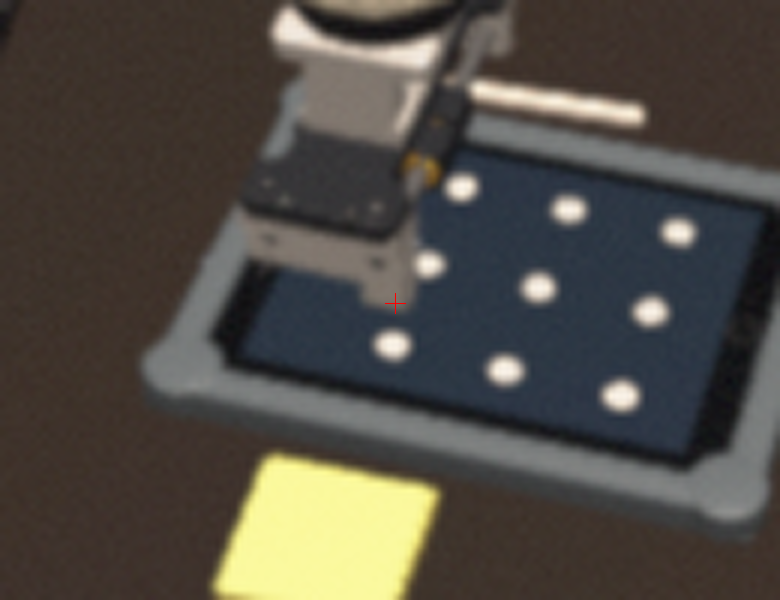

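In both crops the tip sits within about 1 px of its predicted point, at (391,301) and (395,303). The top left dot is hidden just under it. In the fixed cameras the dots lie slightly further in +y than in the wrist fit, so I'll aim 3 mm to +y and descend to about 3 mm above the glass.

Emit:
carry_out(steps=[0, -1.8, 4, 0, 0, 0, 1, -0.5, -1.8, 6, 0, 0, 0, 1, 0, 0, 5, 0, 0, 0, 1, 0, 0, 3, 0, 0, 0, 1, 0, 0, 2, 0, 0, 0, 1, 0, 0, 0, 0, 0, 0, 1, 0, 0, 0, 0, 0, 0, 1, 0, 0, 0, 0, 0, 0, 1, 0, 0, 0, 0, 0, 0, 1, 0, 0, 0, 0, 0, 0, 1])

```text
clock: 6.45
ee_pos: [0.6026, 0.1642, 0.1177]
eef_rot: [[0.985, -0.175, -0.0], [-0.175, -0.985, 0.0], [-0.0, -0.0, -1.0]]
ft_force: [-0.3, -0.8, -0.1]
gripper_width: 0.008
gripper_force: 0.0
```

Run:
```python
from fit import *
o=manip.get_obs(); print(o['ee_pos'],o['eef_rot'][:,2],o['ft_force'])
print("tip",o['ee_pos']+o['eef_rot']@[0,0,manip.tips_ahead])
```

```text
[0.6026 0.1642 0.1177] [-0.      0.0001 -1.    ] [-0.3451 -0.7868 -0.0789]
tip [0.6026 0.1642 0.0205]
```

Emit:
carry_out(steps=[0, 0, 1.5, 0, 0, 0, 1, 0, 0, 1, 0, 0, 0, 1, 0, 0, 1, 0, 0, 0, 1, 0, 0, 0.7, 0, 0, 0, 1, 0, 0, 0.6, 0, 0, 0, 1, 0, 0, 0.5, 0, 0, 0, 1, 0, 0, 0.5, 0, 0, 0, 1, 0, 0, 0.5, 0, 0, 0, 1, 0, 0, 0, 0, 0, 0, 1, 0, 0, 0, 0, 0, 0, 1])

```text
clock: 7.7
ee_pos: [0.6026, 0.1642, 0.1115]
eef_rot: [[0.985, -0.175, -0.0], [-0.175, -0.985, 0.0], [-0.0, -0.0, -1.0]]
ft_force: [-1.7, -0.7, 5.1]
gripper_width: 0.006
gripper_force: 2.6
```

Contact is about 5 N at 1.7 mm sink, as expected. Now I'll draw down.

Emit:
carry_out(steps=[-3, 0, 0, 0, 0, 0, 1, -6, 0, 0, 0, 0, 0, 1, -6, 0, 0, 0, 0, 0, 1, -6, 0, 0, 0, 0, 0, 1, -6, 0, 0, 0, 0, 0, 1, -6, 0, 0, 0, 0, 0, 1, -6, 0, 0, 0, 0, 0, 1, -6, 0, 0, 0, 0, 0, 1, -6, 0, 0, 0, 0, 0, 1, -4, 0, 0, 0, 0, 0, 1])

```text
clock: 8.95
ee_pos: [0.5481, 0.174, 0.1115]
eef_rot: [[0.985, -0.175, 0.0], [-0.175, -0.985, 0.0], [0.0, -0.0, -1.0]]
ft_force: [3.6, -0.5, 5.2]
gripper_width: 0.004
gripper_force: 2.5
```

Emit:
carry_out(steps=[-4, 0, 0, 0, 0, 0, 1, -6, 0, 0, 0, 0, 0, 1, -6, 0, 0, 0, 0, 0, 1, -6, 0, 0, 0, 0, 0, 1, -6, 0, 0, 0, 0, 0, 1, -6, 0, 0, 0, 0, 0, 1, -6, 0, 0, 0, 0, 0, 1, -6, 0, 0, 0, 0, 0, 1, -6, 0, 0, 0, 0, 0, 1, -3, 0, 0, 0, 0, 0, 1])

```text
clock: 10.2
ee_pos: [0.4939, 0.1836, 0.1115]
eef_rot: [[0.985, -0.175, 0.0], [-0.175, -0.985, 0.0], [0.0, -0.0, -1.0]]
ft_force: [3.3, -0.1, 4.2]
gripper_width: 0.008
gripper_force: 2.5
```

Run:
```python
from fit import *
p0=[.553,.1135,-.1747]; Y=np.c_[grid(p0),np.full(9,.016)]; o=manip.get_obs(); print(o['ee_pos'],o['ft_force'])
P=pose("side"); old=cv2.imread("pics/side0.png"); im=capture("side")[:,:,::-1].copy(); u=project(Y,P)
for n,p in zip(names,u):
    a,b=centroid(old,p),centroid(im,p); print(n,a[0].round(1),b[0].round(1),a[1],b[1])
```

```text
[0.4939 0.1836 0.1115] [ 3.3199 -0.0948  4.161 ]
tl [258. 241.] [258.  241.5] 11 14
tc [263.6 227.7] [263.8 228. ] 9 10
tr [269.5 214.8] [269.5 215.2] 10 10
ml [276.6 245.1] [276.6 245.9] 11 11
mc [282.5 231.5] [276.6 245.9] 12 11
mr [287.5 218.5] [294.5 210. ] 8 4
bl [296.1 249.6] [276.6 245.9] 15 11
bc [300.8 235.6] [303.5 210.6] 9 28
br [305.5 222.2] [303.5 210.6] 10 28
```

The tablet hasn't moved; the 0.5 px shift is the sink. Now across.

Emit:
carry_out(steps=[0, 3, 0, 0, 0, 0, 1, 0, 6, 0, 0, 0, 0, 1, 0, 6, 0, 0, 0, 0, 1, 0, 6, 0, 0, 0, 0, 1, 0, 6, 0, 0, 0, 0, 1, 0, 6, 0, 0, 0, 0, 1, 0, 6, 0, 0, 0, 0, 1, 0, 6, 0, 0, 0, 0, 1, 0, 6, 0, 0, 0, 0, 1, 0, 4, 0, 0, 0, 0, 1])

```text
clock: 11.5
ee_pos: [0.4841, 0.1298, 0.1114]
eef_rot: [[0.985, -0.175, -0.0], [-0.175, -0.985, 0.001], [-0.0, -0.001, -1.0]]
ft_force: [2.0, 2.7, 5.4]
gripper_width: 0.005
gripper_force: 2.6
```

Emit:
carry_out(steps=[0, 4, 0, 0, 0, 0, 1, 0, 6, 0, 0, 0, 0, 1, 0, 6, 0, 0, 0, 0, 1, 0, 6, 0, 0, 0, 0, 1, 0, 6, 0, 0, 0, 0, 1, 0, 6, 0, 0, 0, 0, 1, 0, 6, 0, 0, 0, 0, 1, 0, 6, 0, 0, 0, 0, 1, 0, 6, 0, 0, 0, 0, 1, 0, 5, 0, 0, 0, 0, 1])

```text
clock: 12.75
ee_pos: [0.4741, 0.0738, 0.1114]
eef_rot: [[0.985, -0.175, -0.0], [-0.175, -0.985, 0.001], [-0.0, -0.001, -1.0]]
ft_force: [0.8, 3.5, 5.1]
gripper_width: 0.004
gripper_force: 2.7
```

Now at the bottom right dot. I'll pause there briefly, then lift straight up.

Emit:
carry_out(steps=[0, 0, 0, 0, 0, 0, 1, 0, 0, 0, 0, 0, 0, 1, 0, 0, -3, 0, 0, 0, 1, 0, 0, -10, 0, 0, 0, 1, 0, 0, -25, 0, 0, 0, 1, 0, 0, -35, 0, 0, 0, 1, 0, 0, -35, 0, 0, 0, 1, 0, 0, -35, 0, 0, 0, 1, 0, 0, -20, 0, 0, 0, 1, 0, 0, 0, 0, 0, 0, 1])

```text
clock: 14.0
ee_pos: [0.4747, 0.0734, 0.2758]
eef_rot: [[0.985, -0.175, 0.002], [-0.175, -0.985, 0.0], [0.002, -0.0, -1.0]]
ft_force: [-1.4, 0.3, -0.5]
gripper_width: 0.005
gripper_force: 0.0
```

Run:
```python
from fit import *
p0=[.553,.1135,-.1747]; Y=np.c_[grid(p0),np.full(9,.016)]; o=manip.get_obs(); print(o['clock'],o['ee_pos'],o['ft_force'])
P=pose("side"); old=cv2.imread("pics/side0.png"); im=capture("side")[:,:,::-1].copy(); u=project(Y,P)
cv2.imwrite("pics/end.png",im)
for n,p in zip(names,u): print(n,centroid(old,p)[0].round(1),centroid(im,p)[0].round(1))
```

```text
14.0 [0.4747 0.0734 0.2758] [-1.4335  0.3235 -0.4808]
tl [258. 241.] [258. 241.]
tc [263.6 227.7] [263.6 227.7]
tr [269.5 214.8] [269.5 214.8]
ml [276.6 245.1] [276.6 245.1]
mc [282.5 231.5] [282.5 231.4]
mr [287.5 218.5] [287.5 218.5]
bl [296.1 249.6] [296.  249.5]
bc [300.8 235.6] [300.9 235.4]
br [305.5 222.2] [305.5 222.2]
```

View pics/end.png

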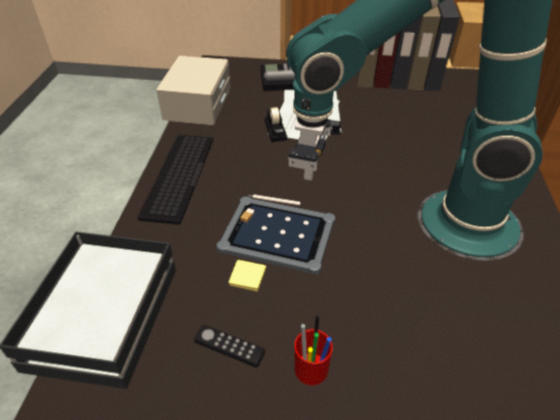

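The end picture shows the hand clear at (308,165), all nine dots back at their starting pixels, and everything else in place. I'll hand the job in.

```bash
python3 -c "
from plant import ticket
print(ticket.job_done())"
```

```text
the job is handed in; nothing more can be done
None
```

I drew the pattern in one stroke at about 5 N, lifted the hand clear with the tablet and everything around it where they were, and handed the job in; the judge returned no verdict.

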